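# Assemble a small sieve stack on the shaker

### The arm

A 6-joint arm with a two-finger parallel gripper is mounted at the origin on a cart in front of the work surface, level with it; the furniture and walls round the work are solid. World frame = base frame: x ahead of the robot, y to its left, z up, the work surface at z = 0. Lengths are in m, angles in degrees, forces in N, time in s.
With the tool pointing down it reaches from about 0.35 to 0.875 m from the base axis. Payload 4.2 kg.
Tool frame: the origin (TCP) lies at the very end of the fingers, on their centre line; the grasp point (between the pads) lies r.pinch_z behind it (r.pinch_z is the distance from the TCP to the grasp point, in m); y points along the fingers, z is the direction in which the jaws open and shut, and the axes are right-handed (so a half turn about y gives the same grasp; the last joint's range is limited). The gripper opens to 87 mm and grips with 3 to 60 N. Pads are 19 mm wide; open, the fingers measure 117 mm over their backs; the gripper's body (75 mm by 190 mm) begins 51 mm behind the grasp point.
Start: joints at [-53.996, 22.042, 0.453, 0, -68.411, -14.817], TCP at [0.226, -0.583, 0.185] pointing down, gripper open.
Joint ranges: [-179.83, 179.83], [-69.29, 118.12], [-61.27, 80.66], [-181.25, 117.63], [-171.15, -9.14], [-177.46, 177.46]. Speed limits (degrees/s): [159.86, 159.86, 180, 180, 180, 180].

### API

Orientations are given as a 3x3 rotation matrix whose columns are the frame's x, y, z axes.
In Python, from station import sense, capture, camera_params, r gives the robot as it stands.
- The arm moves only by the tool move_arm, never from a script. Its argument "increments" is text: rows parted by semicolons, each of 7 numbers parted by spaces: the closure, from -1 (fully open) to 1 (shut), so that 0 is half open, then the shift along the tool's x, y, z in m, then the turn, a rotation vector about the tool's x, y, z in rad. In form: hand x y z wx wy wz; .... A call has 1 to 8 rows; each row is the pose to reach, as a shift and turn from the pose commanded when the call began, along the tool's axes at that moment; what a row does not reach only later rows make up. A row lasts 1/10 s, in which the tool goes at most 50 mm and 8.59 degrees, less where a joint would pass 70% of its speed; a pose out of reach is approached as far as the arm can. A call with a gripper value outside its range is refused whole. The fingers move at their own pace and stop on an object; the grip force is fixed at half the most. Time passes only in rows, so rows that repeat a pose let the fingers close. It gives the time, the measured TCP pose, the force and the opening at its end, in the units of the state.
- sense(): the state, without advancing time (a new reading comes with each control period).
- capture(name): name is "side" or "top"; returns (picture, depth): 420x560x3 uint8, red, green, blue; 420x560 float32, m along the optical axis (not along the pixel's ray), 0 where there is no reading.
- camera_params(name): a dict with "fx", "fy", "cx", "cy" (pixels), "xyz" and "orientation" of the camera in the world. Camera axes: x right, y down, z forward; pixel columns grow to the right and rows downward; lengths in m; the calibration is good to about 2 mm. A picture is of the moment at which its call begins. camera_params takes no time and is no camera call.
- r.finish_job(): hands the job in, once; it reports no verdict.
The state is a dict: "time_s": time; "joints": joint angles; "joint_velocities": joint speeds; "effort": joint torques, N m; "tcp_pos": TCP position; "ee_rot": TCP orientation; "wrist_force": force on the tool from outside, world axes, zero at the start; "moment": the same for the moment, N m; "gripper_width": opening from 0.0 (shut) to 1.0 (fully open).
Only numpy, scipy, OpenCV 4.12 (cv2) and the standard library are available. Lean on these libraries where they do the work, as an engineer would, in place of code of your own. Each camera call takes 0.05 s, during which the arm holds its last target.

### The job

Build the sieve stack on the little shaker, one part at a time from the bottom up: first the plain pan in the shaker's cup, then the fine-mesh sieve, then the coarse sieve with the seven big holes, and last the lid, each fully home and level in the one below. Keep every part upright all the while, and leave the jar, the rubber stopper and the petri dish where they stand.

Things in the scene. Friction and masses are not known exactly. Their poses are not given: they have to be found in the camera images.
- shaker: fixed low grey box, 88x88 mm and 32 mm high, with a small dial on one side face and on top a round aluminium cup: ring 66 mm across outside, 52 mm inside, rim 42 mm above the worktop, recess 8 mm deep. Origin: centre of its underside on the worktop, z up; the cup is centred on it. The seated pan's origin is 36 mm above this one
- pan: collecting pan: open steel cup with a plain closed floor, 58 mm across, 30 mm high in all, wall 3 mm, inner floor at 10 mm, about 0.10 kg. Foot: 6 mm high taper, 43 mm across below, 49 mm above, that drops into the 52 mm mouth of the cup below until the shoulder (at 6 mm) rests on its rim. Origin: centre of underside, z up; yaw has no meaning. The part seated on it has origin 24 mm above this one
- fine_sieve: fine sieve: open steel cup whose floor is a dense grey wire mesh, 58 mm across, 32 mm high in all, wall 3 mm, mesh at 10 mm, about 0.10 kg. Foot: 6 mm high taper, 43 mm across below, 49 mm above, that drops into the 52 mm mouth of the cup below until the shoulder (at 6 mm) rests on its rim. Origin: centre of underside, z up; yaw has no meaning. The part seated on it has origin 26 mm above this one
- coarse_sieve: coarse sieve: the deepest open steel cup, its floor a bright plate with seven big dark holes (12 mm), 58 mm across, 44 mm high in all, wall 3 mm, plate at 10 mm, about 0.12 kg. Foot: 6 mm high taper, 43 mm across below, 49 mm above, that drops into the 52 mm mouth of the cup below until the shoulder (at 6 mm) rests on its rim. Origin: centre of underside, z up; yaw has no meaning. The part seated on it has origin 38 mm above this one
- lid: lid: steel disc 58 mm across and 5 mm thick (from 6 to 11 mm height) with an upright black cylindrical knob in the middle, 16 mm across, from 11 to 39 mm height, to lift it by; about 0.08 kg. Foot: 6 mm high taper, 43 mm across below, 49 mm above, that drops into the 52 mm mouth of the cup below until the shoulder (at 6 mm) rests on its rim. Origin: centre of underside, z up; yaw has no meaning. 
- jar: bystander, to be left alone: loose sample jar with a blue screw lid, 59 mm across, 65 mm high. Origin: centre of its underside, z up
- stopper: bystander, to be left alone: loose dark grey rubber stopper, 33 mm across, 27 mm high. Origin: centre of its underside, z up
- dish: bystander, to be left alone: loose closed petri dish, 61 mm across, 15 mm high. Origin: centre of its underside, z up

How it is judged (in metres and radians):
On the way, in this order (a step that is already met when the one before it is completed fails the run):
1. the pan sits fully home in the shaker's cup (horizontal distance between pan and shaker below 0.004 m and z of pan in the frame of shaker between 0.033 and 0.0385 m and angle between pan's own z axis and vertical below 0.08 rad), for 0.2 s.
2. the fine sieve sits fully home on the pan (horizontal distance between fine_sieve and pan below 0.004 m and z of fine_sieve in the frame of pan between 0.021 and 0.0265 m and angle between fine_sieve's own z axis and vertical below 0.08 rad), for 0.2 s.
3. the coarse sieve sits fully home on the fine sieve (horizontal distance between coarse_sieve and fine_sieve below 0.004 m and z of coarse_sieve in the frame of fine_sieve between 0.023 and 0.0285 m and angle between coarse_sieve's own z axis and vertical below 0.08 rad), for 0.2 s.
4. the lid sits fully home on the coarse sieve (horizontal distance between lid and coarse_sieve below 0.004 m and z of lid in the frame of coarse_sieve between 0.035 and 0.0405 m and angle between lid's own z axis and vertical below 0.08 rad), for 0.2 s.
At the end, for the whole second after the job is handed in: pan in the shaker's cup, fine sieve on the pan, coarse sieve on the fine sieve, lid on top: each centred within 4 mm on the one below, at its seated height (at most 2.5 mm above it, 3 mm below), level within 0.08 rad and at rest; jar, stopper and dish within 30 mm of where they stood (all of step 1 and all of step 2 and all of step 3 and all of step 4 and linear speed of each of pan, fine_sieve, coarse_sieve, lid below 0.02 m/s and distance of each of jar, stopper, dish from where it was at the start of the episode below 0.03 m); the robot touches nothing.
It fails at once if a part of the stack is tipped by more than 0.6 rad (angle between any of pan, fine_sieve, coarse_sieve, lid's own z axis and vertical above 0.6 rad).
It fails at once if the jar, stopper or dish is moved by more than 30 mm or knocked over (distance of any of jar, stopper, dish from where it was at the start of the episode above 0.03 m or angle between any of jar, stopper, dish's own z axis and vertical above 0.6 rad).
It also fails if it takes over 128 s, if anything falls off the work surface, if the arm or the gripper's body presses on something with over 40 N, if the wrist force passes 120 N, or if a joint passes its speed limit or range.

## Working session

There is one attempt and no reset: what is moved stays moved. The work goes in short steps, Python scripts to look and compute and a tool call to move; the robot and the scene stay as the last step left them, time stands still between calls to the robot, and variables do not carry over. Pictures are saved under pics/ and viewed, and the job is handed in when it is done.

Besides the shell and the picture viewer there is one more tool, called after "Emit:" as name(argument=value, ...) on one line, values as JSON. move_arm: Moves the arm, as the interface text tells. Its arguments: {"type":"object","properties":{"increments":{"type":"string"}},"required":["increments"]}

```bash
ls; mkdir -p pics; python3 - <<'E'
from station import sense,capture,camera_params,r
import cv2,numpy as np
print(sense()); print(r.pinch_z)
for n in("side","top"):
    p,d=capture(n); cv2.imwrite(f"pics/{n}0.png",p[:,:,::-1]); np.save(f"{n}0.npy",d); print(n,camera_params(n))
E
```

```text
pics
{'time_s': 0.0, 'joints': array([-5.39954360e+01,  2.20903594e+01,  3.80328147e-01, -3.09463256e-02,
       -6.84115720e+01, -1.48156705e+01]), 'joint_velocities': array([-0.01146839,  0.03446672, -0.0298148 , -0.00744241, -0.0177354 ,
       -0.02468084]), 'effort': array([-1.78013179e-03, -3.90669358e+01,  1.87404048e+01,  4.22018632e+00,
        1.08005651e-02, -1.97847949e-04]), 'tcp_pos': array([ 0.22566883, -0.58209877,  0.18396261]), 'ee_rot': array([[ 9.32465862e-01, -8.41321481e-04, -3.61257123e-01],
       [ 3.61258098e-01,  2.01213099e-03,  9.32463693e-01],
       [-5.76050843e-05, -9.99997622e-01,  2.18017765e-03]]), 'wrist_force': array([ 0.1931579 , -0.95162877, -1.13995424]), 'moment': array([-0.0215526 , -0.03671752,  0.00464772]), 'gripper_width': 0.9984110865972116}
0.0187
side {'fx': 441.2845439206599, 'fy': 441.2845439206599, 'cx': 281.0971097394735, 'cy': 200.0250267494986, 'xyz': array([0.09777385, 0.8557146 , 0.84081625]), 'orientation': array([[-0.88671446, -0.30238253,  0.34971742],
       [-0.46224371,  0.59338447, -0.65895798],
       [-0.0082595 , -0.74596225, -0.66593701]])}
top {'fx': 388.3685480459915, 'fy': 388.3685480459915, 'cx': 277.6755328037954, 'cy': 212.4380191878414, 'xyz': array([0.46443329, 0.05436777, 0.92056518]), 'orientation': array([[-0.02942103, -0.9986669 ,  0.04241261],
       [-0.99955206,  0.02916123, -0.00673131],
       [ 0.00548554, -0.04259165, -0.9990775 ]])}
```

View pics/top0.png

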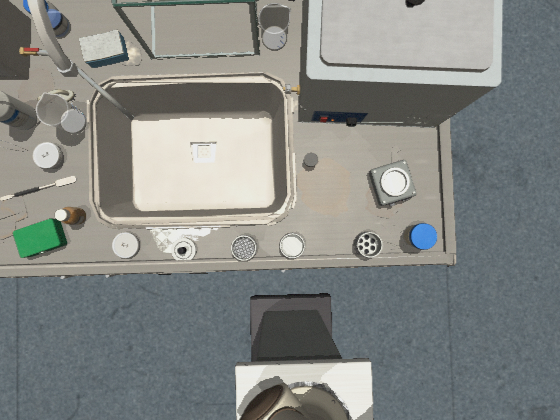

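View pics/side0.png

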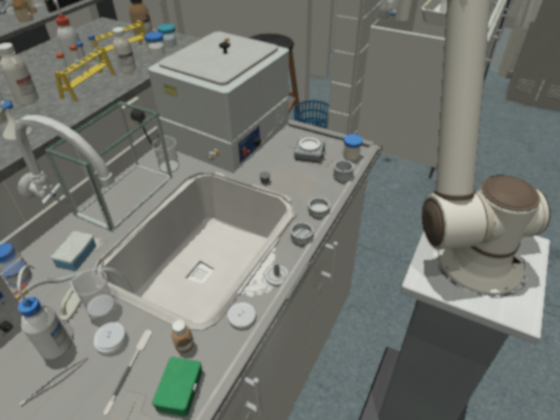

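The top view shows the shaker at (392,183), pan at (291,245), fine sieve at (243,247), coarse sieve at (368,244) and lid at (184,249). The jar is at (423,236), the stopper at (310,160) and the dish at (125,245). Next I measure the positions.

```bash
cat > h.py <<'E'
import numpy as np,cv2
from station import sense,capture,camera_params,r
def ray(n,u,v,z):
    c=camera_params(n);d=c['orientation']@np.array([(u-c['cx'])/c['fx'],(v-c['cy'])/c['fy'],1]);o=c['xyz']
    return o+d*(z-o[2])/d[2]
def pix(n,P):
    c=camera_params(n);q=(np.atleast_2d(P)-c['xyz'])@c['orientation']
    return np.c_[c['fx']*q[:,0]/q[:,2]+c['cx'],c['fy']*q[:,1]/q[:,2]+c['cy']]
def cloud(n,d):
    c=camera_params(n);v,u=np.mgrid[:d.shape[0],:d.shape[1]]
    q=np.stack([(u-c['cx'])/c['fx']*d,(v-c['cy'])/c['fy']*d,d],-1)
    return q@c['orientation'].T+c['xyz']
def edgecirc(n,img,P,R,z):
    # refine rim outer circle: radial gradient at given height plane around guess P; returns centre & radius by algebraic fit
    g=cv2.GaussianBlur(cv2.cvtColor(img,cv2.COLOR_RGB2GRAY),(3,3),0).astype(np.float32)
    pts=[]
    rs=np.linspace(R-.008,R+.008,33)
    for a in np.linspace(0,2*np.pi,72,endpoint=False):
        W=np.c_[P[0]+rs*np.cos(a),P[1]+rs*np.sin(a),np.full(33,z)]
        p=pix(n,W).astype(np.float32)
        s=cv2.remap(g,p[:,0][None],p[:,1][None],cv2.INTER_LINEAR)[0]
        k=np.argmax(np.abs(np.gradient(s)));pts.append(W[k,:2])
    pts=np.array(pts)
    from scipy.optimize import least_squares
    f=least_squares(lambda q:np.hypot(*(pts-q[:2]).T)-q[2],[P[0],P[1],R],loss='soft_l1',f_scale=.001)
    return f.x,np.median(np.abs(f.fun))
E
python3 - <<'E'
from h import *
d=np.load('top0.npy');C=cloud('top',d)
T={'pan':(291,245,.03),'fine':(243,247,.032),'coarse':(368,244,.044),'lid':(184,249,.011),'shaker':(394,182,.042),'jar':(423,236,.065),'stop':(310,160,.027),'dish':(125,245,.015)}
for k,(u,v,h) in T.items():
    X=C[v-22:v+23,u-22:u+23].reshape(-1,3)
    m=X[(X[:,2]>h-.005)&(X[:,2]<h+.006)]
    print(k,ray('top',u,v,h).round(3),len(m),'bbox mid',((m.min(0)+m.max(0))/2).round(4),'ext',np.ptp(m,axis=0).round(3),'z',np.median(m[:,2]).round(4), 'table',np.percentile(X[:,2],[5,50]).round(3))
I=cv2.imread('pics/top0.png')
cv2.imwrite('pics/crop.png',cv2.resize(I[140:270,100:450],None,fx=2.28,fy=2.28,interpolation=cv2.INTER_CUBIC))
E
```

```text
pan [0.427 0.02  0.03 ] 103 bbox mid [0.4255 0.0179 0.0301] ext [0.057 0.055 0.01 ] z 0.0298 table [-0.002  0.007]
fine [0.426 0.13  0.032] 110 bbox mid [0.4245 0.1296 0.0319] ext [0.057 0.055 0.01 ] z 0.032 table [-0.002  0.008]
coarse [ 0.425 -0.153  0.044] 125 bbox mid [ 0.4233 -0.1556  0.0437] ext [0.057 0.058 0.009] z 0.0441 table [-0.002  0.008]
lid [0.424 0.269 0.011] 981 bbox mid [0.4241 0.27   0.0114] ext [0.106 0.104 0.01 ] z 0.0106 table [-0.002  0.007]
shaker [ 0.563 -0.218  0.042] 287 bbox mid [ 0.5644 -0.2198  0.0421] ext [0.062 0.065 0.01 ] z 0.0419 table [-0.001  0.032]
jar [ 0.439 -0.27   0.065] 559 bbox mid [ 0.4395 -0.2706  0.0655] ext [0.058 0.057 0.011] z 0.0655 table [-0.002  0.009]
stop [ 0.622 -0.03   0.027] 153 bbox mid [ 0.6231 -0.0312  0.0278] ext [0.031 0.031 0.008] z 0.0273 table [-0.002  0.001]
dish [0.438 0.405 0.015] 843 bbox mid [0.4376 0.4057 0.0146] ext [0.105 0.104 0.009] z 0.0137 table [-0.002  0.007]
```

View pics/crop.png

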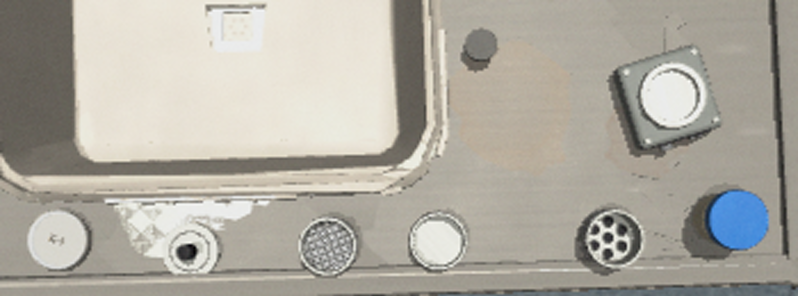

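The identities and heights agree with the description. Now I refine the centres with radial edge fits and check them against the side camera.

```bash
python3 - <<'E'
from h import *
T={'pan':(.4258,.0185,.03,.029),'fine':(.425,.1296,.032,.029),'coarse':(.4238,-.155,.044,.029),'lidknob':(.425,.269,.039,.008),'liddisc':(.4245,.2695,.011,.029),'shaker':(.564,-.2195,.042,.033),'shaker_in':(.564,-.2195,.042,.026)}
for n in('top','side'):
  I=cv2.imread(f'pics/{n}0.png')[:,:,::-1].copy()
  for k,(x,y,z,R) in T.items():
    P=(x,y)
    for _ in range(3):
        q,e=edgecirc(n,I,P,R,z);P=q[:2]
    print(n,k,q.round(4),round(e,4))
# depth rim
C=cloud('top',np.load('top0.npy')).reshape(-1,3)
from scipy.optimize import least_squares
for k,(x,y,z,R) in T.items():
    rr=np.hypot(C[:,0]-x,C[:,1]-y);m=C[(rr<R+.004)&(rr>R-.007)&(abs(C[:,2]-z)<.004)]
    if len(m)<20: print(k,len(m));continue
    f=least_squares(lambda q:np.hypot(*(m[:,:2]-q[:2]).T)-q[2],[x,y,R]); print('depth',k,f.x.round(4),len(m))
E
```

```text
top pan [0.423  0.0214 0.0242] 0.0009
top fine [0.4231 0.1281 0.0273] 0.0008
top coarse [ 0.4236 -0.1541  0.0268] 0.0007
top lidknob [0.4227 0.2679 0.0093] 0.0006
top liddisc [0.4194 0.27   0.0256] 0.0014
top shaker [ 0.5633 -0.218   0.0301] 0.0011
top shaker_in [ 0.5631 -0.2171  0.0293] 0.0019
side pan [0.4232 0.0248 0.0262] 0.0009
side fine [0.4216 0.1358 0.0263] 0.0013
side coarse [ 0.4216 -0.1455  0.0271] 0.0018
side lidknob [0.4175 0.2815 0.0092] 0.0022
side liddisc [0.4211 0.277  0.0312] 0.0019
side shaker [ 0.5646 -0.2188  0.0346] 0.0013Traceback (most recent call last):
  File "<stdin>", line 8, in <module>
  File "h.py", line 20, in edgecirc
    p=pix(n,W).astype(np.float32)
      ~~~^^^^^
  File "h.py", line 7, in pix
    c=camera_params(n);q=(np.atleast_2d(P)-c['xyz'])@c['orientation']
ValueError: time passes only in moves, steps and waits
```

```bash
sed -i 's/^def ray/_cp=camera_params\nimport functools\ncamera_params=functools.lru_cache(None)(_cp)\ndef ray/' h.py; python3 - <<'E'
from h import *
from scipy.optimize import least_squares
T={'pan':(.4258,.0185,.03,.029),'fine':(.425,.1296,.032,.029),'coarse':(.4238,-.155,.044,.029),'lidknob':(.425,.269,.039,.008),'liddisc':(.4245,.2695,.011,.029),'shaker':(.564,-.2195,.042,.033)}
for n in('top','side'):
  C=cloud(n,np.load(n+'0.npy')).reshape(-1,3)
  for k,(x,y,z,R) in T.items():
    if n=='side': y+=.003
    P=(x,y)
    for _ in range(4):
      rr=np.hypot(C[:,0]-P[0],C[:,1]-P[1])
      w=R+.005
      if k=='liddisc': m=C[(rr<w)&(abs(C[:,2]-.0115)<.0022)]
      else: m=C[(rr<w)&(rr>(0 if k=='lidknob' else R-.008))&(abs(C[:,2]-z)<.004)]
      P=(m[:,:2].min(0)+m[:,:2].max(0))/2
    f=least_squares(lambda q:np.hypot(*(m[:,:2]-q[:2]).T)-q[2],[x,y,R],loss='soft_l1',f_scale=.001)
    print(n,k,'fit',f.x.round(4),'bbox',P.round(4),np.ptp(m[:,:2],axis=0).round(4),'mean',m.mean(0).round(4),len(m))
E
```

```text
top pan fit [0.426  0.0182 0.0272] bbox [0.4256 0.0179] [0.0572 0.0553] mean [0.4267 0.0179 0.0298] 96
top fine fit [0.4243 0.1295 0.0272] bbox [0.4245 0.1297] [0.0569 0.0551] mean [0.4243 0.1304 0.0321] 98
top coarse fit [ 0.4236 -0.1556  0.0272] bbox [ 0.4233 -0.1556] [0.0566 0.0578] mean [ 0.4228 -0.155   0.0439] 116
top lidknob fit [0.4226 0.2714 0.0056] bbox [0.4232 0.2717] [0.0136 0.0147] mean [0.4226 0.2715 0.0389] 40
top liddisc fit [0.4186 0.2728 0.023 ] bbox [0.4173 0.2716] [0.0652 0.0563] mean [0.4169 0.2712 0.0113] 419
top shaker fit [ 0.5646 -0.2195  0.0293] bbox [ 0.5644 -0.2198] [0.0622 0.0652] mean [ 0.5649 -0.2194  0.0421] 256
side pan fit [0.4238 0.0202 0.0271] bbox [0.4237 0.0197] [0.0559 0.0574] mean [0.4255 0.0221 0.0276] 46
side fine fit [0.4226 0.132  0.0274] bbox [0.4222 0.1315] [0.0563 0.0554] mean [0.4203 0.1315 0.0296] 51
side coarse fit [ 0.4209 -0.1531  0.0269] bbox [ 0.4206 -0.1528] [0.0543 0.0602] mean [ 0.4206 -0.1533  0.0419] 38
side lidknob fit [0.4202 0.274  0.0056] bbox [0.4207 0.2736] [0.0147 0.015 ] mean [0.4211 0.2735 0.0368] 22
side liddisc fit [0.418  0.2741 0.0218] bbox [0.4168 0.2732] [0.0586 0.0524] mean [0.4144 0.2762 0.0104] 108
side shaker fit [ 0.5623 -0.217   0.0297] bbox [ 0.5618 -0.2168] [0.0639 0.0645] mean [ 0.564  -0.2211  0.0396] 52
```

Emit:
move_arm(increments="-1 0.2 0 0.245 0 0.37 0; -1 0.2 0 0.245 0 0.37 0; -1 0.2 0 0.245 0 0.37 0; -1 0.2 0 0.245 0 0.37 0; -1 0.2 0 0.245 0 0.37 0; -1 0.2 0 0.245 0 0.37 0; -1 0.2 0 0.245 0 0.37 0; -1 0.2 0 0.245 0 0.37 0")

```text
time_s: 0.9
tcp_pos: [0.3242, -0.28, 0.1852]
ee_rot: [[1.0, 0.0, -0.004], [0.004, 0.0, 1.0], [0.0, -1.0, 0.0]]
wrist_force: [-0.2, -1.0, 0.3]
gripper_width: 0.997
```

Emit:
move_arm(increments="-1 0.1 0 0.299 0 0 0; -1 0.1 0 0.299 0 0 0; -1 0.1 0 0.299 0 0 0; -1 0.1 0 0.299 0 0 0; -1 0.1 0 0.299 0 0 0; -1 0.1 0 0.299 0 0 0; -1 0.101 0.08 0.299 0 0 0; -1 0.101 0.08 0.299 0 0 0")

```text
time_s: 1.7
tcp_pos: [0.4248, 0.0179, 0.103]
ee_rot: [[1.0, -0.001, -0.001], [0.001, 0.0, 1.0], [-0.001, -1.0, 0.0]]
wrist_force: [-0.5, -0.1, 0.5]
gripper_width: 0.999
```

```bash
cat > snap.py <<'E'
import sys
from h import *
def snap(name,cu=None,half=(70,52)):
    out=[]
    for n,P in (('top',cu),('side',cu)):
        p,d=capture(n);np.save(f'{n}_{name}.npy',d);cv2.imwrite(f'pics/{n}_{name}_full.png',p[:,:,::-1])
        u,v=pix(n,P)[0].astype(int);u=np.clip(u,half[0],560-half[0]);v=np.clip(v,half[1],420-half[1])
        c=p[v-half[1]:v+half[1],u-half[0]:u+half[0],::-1]
        out.append(cv2.resize(c,(400,300),interpolation=cv2.INTER_CUBIC)); print(n,'crop origin',u-half[0],v-half[1],'scale',400/(2*half[0]))
    cv2.imwrite(f'pics/{name}.png',np.hstack(out)); print(sense()['tcp_pos'].round(4),sense()['gripper_width'])
if __name__=='__main__': snap(sys.argv[1],np.array([float(a) for a in sys.argv[2:5]]))
E
python3 snap.py a1 .425 .018 .05
```

```text
top crop origin 222 194 scale 2.857142857142857
side crop origin 249 145 scale 2.857142857142857
[0.4219 0.0158 0.1012] 1.0010015657359104
```

View pics/a1.png

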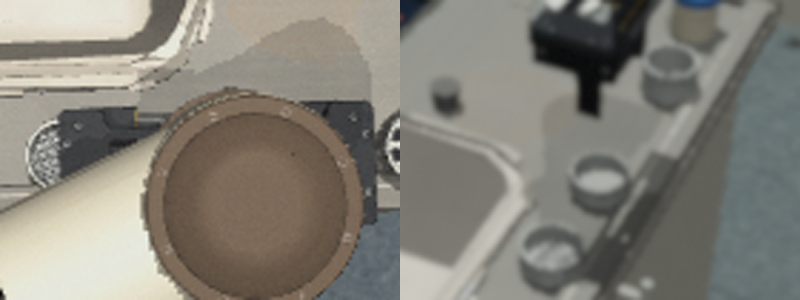

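The side view shows one finger hanging above the pan at about (190,90) in the crop, with the path clear. I go down.

Emit:
move_arm(increments="-1 0 0.05 0 0 0 0; -1 0 0.05 0 0 0 0; -1 0 0.05 0 0 0 0; -1 0 0.05 0 0 0 0; -1 0 0.05 0 0 0 0")

```text
time_s: 2.3
tcp_pos: [0.4266, 0.0173, 0.0572]
ee_rot: [[1.0, 0.004, 0.0], [-0.0, 0.002, 1.0], [0.004, -1.0, 0.002]]
wrist_force: [-0.1, -0.0, 0.6]
gripper_width: 0.997
```

```bash
python3 - <<'E'
from h import *
print(sense()['tcp_pos'],sense()['joint_velocities'].round(2))
E
python3 snap.py a2 .425 .018 .03
```

```text
[0.42659762 0.01727954 0.05724279] [ 0.33  0.3  -0.72 -0.29  0.45 -0.01]
top crop origin 221 193 scale 2.857142857142857
side crop origin 249 151 scale 2.857142857142857
[0.4259 0.0172 0.0566] 0.9950155925515869
```

View pics/a2.png

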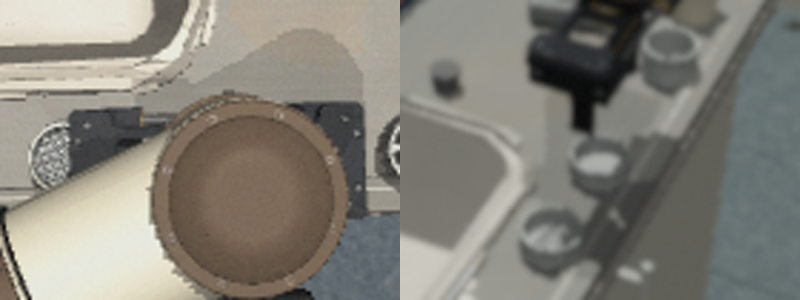

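```bash
python3 - <<'E'
from h import *
for P in [(.425,.018+.05,.057),(.425,.018-.05,.057),(.425,.018,.03),(.425,.075,.0)]:
    print(P,((pix('side',P)[0]-[249,151])*2.857+[400,0]).round())
d=np.load('side_a2.npy');C=cloud('side',d)
m=(C[...,2]>.05)&(C[...,2]<.075)&(abs(C[...,0]-.425)<.06)&(abs(C[...,1]-.02)<.09)
q=C[m];print(len(q),q.min(0),q.max(0),q.mean(0))
E
```

```text
(0.425, 0.068, 0.057) [579. 160.]
(0.425, -0.032, 0.057) [622.  98.]
(0.425, 0.018, 0.03) [600. 149.]
(0.425, 0.075, 0.0) [574. 209.]Traceback (most recent call last):
  File "<stdin>", line 6, in <module>
    return umr_minimum(a, axis, None, out, keepdims, initial, where)
ValueError: zero-size array to reduction operation minimum which has no identity
```

```bash
python3 - <<'E'
from h import *
d=np.load('side_a2.npy');C=cloud('side',d)
for v in range(175,205,2):
    u=249+180//2.857; u=int(u); print(v,u,d[v,u].round(3),C[v,u].round(3))
I=cv2.imread('pics/side_a2_full.png');c=I[150:215,280:360];cv2.imwrite('pics/z1.png',cv2.resize(c,None,fx=9,fy=9,interpolation=cv2.INTER_CUBIC))
E
```

```text
175 312 1.027 [0.411 0.111 0.2  ]
177 312 1.029 [0.41  0.112 0.195]
179 312 1.035 [0.41  0.111 0.188]
181 312 1.05 [0.413 0.103 0.175]
183 312 1.053 [0.413 0.104 0.169]
185 312 1.057 [0.413 0.104 0.163]
187 312 1.103 [0.425 0.074 0.13 ]
189 312 1.108 [0.425 0.074 0.123]
191 312 1.115 [0.425 0.071 0.115]
193 312 1.12 [0.425 0.071 0.108]
195 312 1.127 [0.426 0.069 0.1  ]
197 312 1.134 [0.426 0.067 0.091]
199 312 1.224 [0.451 0.008 0.027]
201 312 1.223 [0.449 0.012 0.023]
203 312 1.233 [0.45  0.008 0.013]
```

View pics/z1.png

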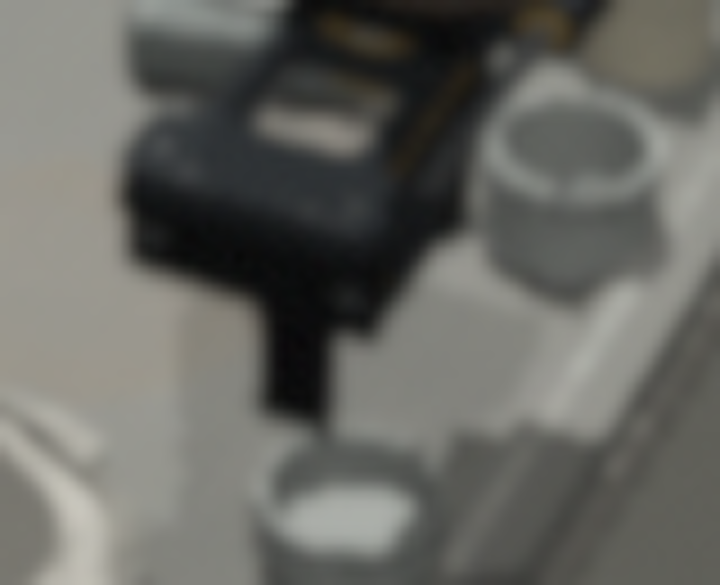

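The side depth puts the fingertip at about z=0.09 while the state says 0.057. I look again before going on.

```bash
python3 snap.py a3 .425 .018 .03; python3 - <<'E'
from h import *
for nm in('a1','a2','a3'):
    d=np.load(f'side_{nm}.npy');C=cloud('side',d)
    m=(C[...,2]>.04)&(C[...,2]<.3)&(abs(C[...,0]-.425)<.025)&(C[...,1]>.05)&(C[...,1]<.09)
    q=C[m]; k=q[q[:,2]<q[:,2].min()+.01];print(nm,len(q),'side tip',k.mean(0).round(3),q[:,2].min())
    d=np.load(f'top_{nm}.npy');C=cloud('top',d)
    print('top flange z',np.median(C[200:270,270:310,2]), 'body', C[235:240,348:351,2].ravel()[:3])
E
```

```text
top crop origin 221 193 scale 2.857142857142857
side crop origin 249 151 scale 2.857142857142857
[0.4254 0.0171 0.056 ] 0.9978037728807657
a1 207 side tip [0.419 0.069 0.139] 0.13413647855771527
top flange z 0.4719783919202829 body [0.25459574 0.25297085 0.25231843]
a2 201 side tip [0.423 0.069 0.097] 0.09067175920786852
top flange z 0.428725320805894 body [ 1.24490577e-03 -2.65205802e-05  1.34790658e-04]
a3 202 side tip [0.423 0.07  0.096] 0.09105691079980116
top flange z 0.426515066380733 body [-0.00046491  0.0014594   0.00044895]
```

Emit:
move_arm(increments="-1 0 0.028 0 0 0 0; -1 0 0.028 0 0 0 0; -1 0 0.028 0 0 0 0; -1 0 0.028 0 0 0 0")

```text
time_s: 2.9
tcp_pos: [0.4256, 0.0172, 0.0279]
ee_rot: [[1.0, 0.001, -0.0], [0.0, 0.0, 1.0], [0.001, -1.0, 0.0]]
wrist_force: [0.6, 0.2, -0.1]
gripper_width: 1.0
```

```bash
python3 snap.py a4 .425 .018 .03; python3 - <<'E'
from h import *
for nm in('a4',):
    d=np.load(f'side_{nm}.npy');C=cloud('side',d)
    m=(C[...,2]>.04)&(C[...,2]<.3)&(abs(C[...,0]-.425)<.025)&(C[...,1]>.055)&(C[...,1]<.09)
    q=C[m]; k=q[q[:,2]<q[:,2].min()+.01];print(nm,len(q),'side tip',k.mean(0).round(3),q[:,2].min())
I=cv2.imread('pics/side_a4_full.png');c=I[150:215,280:360];cv2.imwrite('pics/z2.png',cv2.resize(c,None,fx=9,fy=9,interpolation=cv2.INTER_CUBIC))
E
```

```text
top crop origin 221 193 scale 2.857142857142857
side crop origin 249 151 scale 2.857142857142857
[0.4256 0.0172 0.0279] 1.0047534321798943
a4 183 side tip [0.423 0.07  0.068] 0.0629069387854585
```

View pics/z2.png

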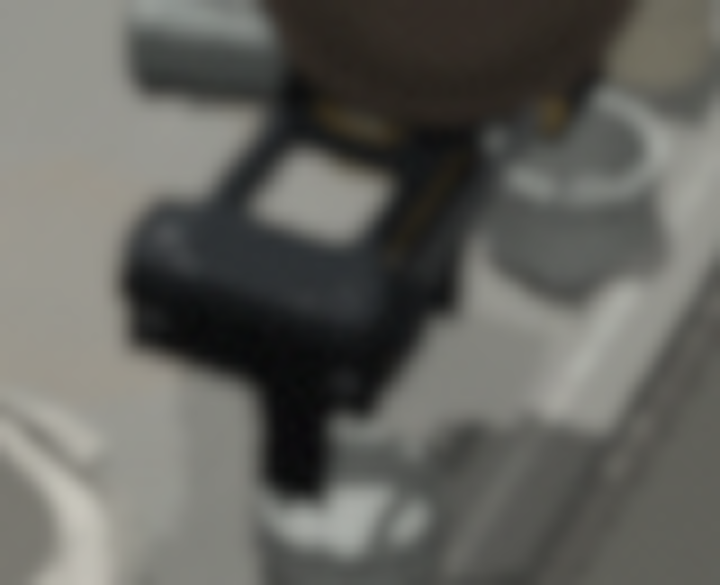

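Emit:
move_arm(increments="-1 0 0.012 0 0 0 0; -1 0 0.024 0 0 0 0; -1 0 0.024 0 0 0 0; -1 0 0.024 0 0 0 0")

```text
time_s: 3.4
tcp_pos: [0.4252, 0.0171, 0.0035]
ee_rot: [[1.0, 0.001, -0.0], [0.0, 0.0, 1.0], [0.001, -1.0, 0.0]]
wrist_force: [-0.3, 0.1, 0.5]
gripper_width: 0.997
```

```bash
cat > tip.py <<'E'
import sys
from h import *
nm=sys.argv[1]; x,y=map(float,sys.argv[2:4]); zm=float(sys.argv[4]) if len(sys.argv)>4 else .0
p,d=capture('side');np.save(f'side_{nm}.npy',d);cv2.imwrite(f'pics/side_{nm}_full.png',p[:,:,::-1])
C=cloud('side',d);g=p.max(2)
m=(g<45)&(abs(C[...,0]-x)<.025)&(C[...,1]>y+.03)&(C[...,1]<y+.075)&(C[...,2]>zm)
q=C[m]; print(nm,len(q),'min z',np.sort(q[:,2])[:5].round(3),q[q[:,2]<q[:,2].min()+.015].mean(0).round(4))
u,v=pix('side',(x,y,.05))[0].astype(int)
cv2.imwrite(f'pics/{nm}.png',cv2.resize(p[max(v-40,0):v+35,max(u-50,0):u+50,::-1],None,fx=7,fy=7,interpolation=cv2.INTER_CUBIC))
s=sense();print(s['tcp_pos'].round(4),s['wrist_force'].round(1),s['gripper_width'])
E
python3 tip.py a5 .425 .018
```

```text
a5 68 min z [0.04  0.045 0.046 0.046 0.047] [0.4239 0.0701 0.0494]
[0.4255 0.0172 0.0037] [-0.1  0.5 -0.1] 1.002702734406795
```

View pics/a5.png

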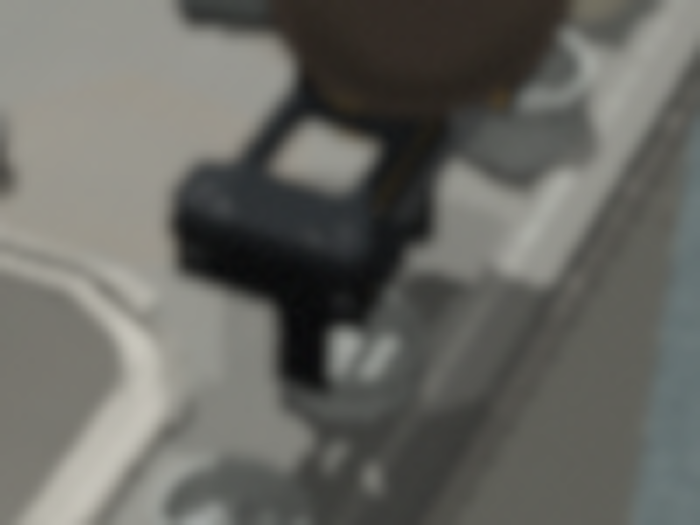

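The finger still ends about 40 mm above the table (tip near (305,385), level with the pan rim) with no contact force. So the reported z is about 35 mm below the visible finger end. I go by the image, in small steps and watching the force.

Emit:
move_arm(increments="-1 0 0.006 0 0 0 0; -1 0 0.012 0 0 0 0; -1 0 0.018 0 0 0 0; -1 0 0.018 0 0 0 0; -1 0 0.018 0 0 0 0")

```text
time_s: 3.95
tcp_pos: [0.4248, 0.0169, -0.0152]
ee_rot: [[1.0, -0.001, 0.0], [-0.0, -0.0, 1.0], [-0.001, -1.0, -0.0]]
wrist_force: [0.1, -0.3, 1.1]
gripper_width: 1.002
```

```bash
python3 tip.py a6 .425 .018
```

```text
a6 75 min z [0.027 0.028 0.028 0.028 0.029] [0.4219 0.07   0.0335]
[ 0.4249  0.017  -0.015 ] [ 0.1 -0.4 -0.6] 1.000007521487846
```

View pics/a6.png

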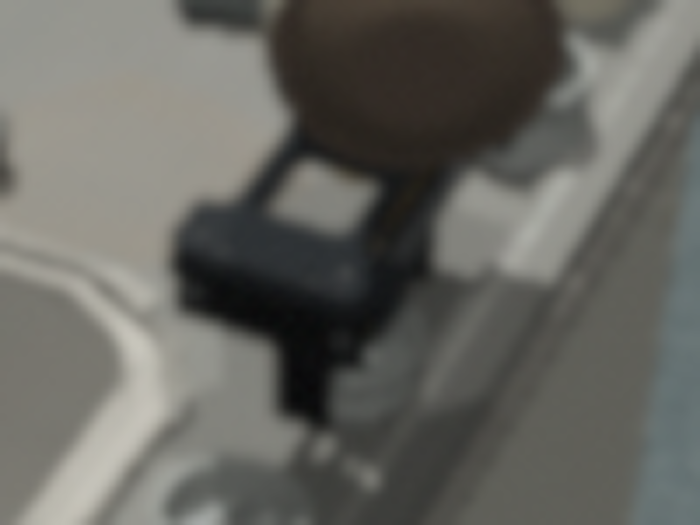

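Emit:
move_arm(increments="-1 0 0.008 0 0 0 0; -1 0 0.008 0 0 0 0; 1 0 0.008 0 0 0 0; 1 0 0.008 0 0 0 0; 1 0 0.008 0 0 0 0; 1 0 0.008 0 0 0 0; 1 0 0.008 0 0 0 0; 1 0 0.008 0 0 0 0")

```text
time_s: 4.8
tcp_pos: [0.4251, 0.0171, -0.0228]
ee_rot: [[1.0, 0.0, 0.0], [-0.0, 0.0, 1.0], [0.0, -1.0, 0.0]]
wrist_force: [0.0, -0.2, 0.4]
gripper_width: 0.649
```

Emit:
move_arm(increments="1 0 0 0 0 0 0; 1 0 0 0 0 0 0; 1 0 0 0 0 0 0")

```text
time_s: 5.1
tcp_pos: [0.4251, 0.0171, -0.0228]
ee_rot: [[1.0, 0.0, 0.0], [-0.0, 0.0, 1.0], [0.0, -1.0, 0.0]]
wrist_force: [0.5, 0.6, 0.8]
gripper_width: 0.649
```

```bash
python3 tip.py a7 .425 .018
```

```text
a7 66 min z [0.013 0.016 0.016 0.017 0.018] [0.4236 0.0546 0.0214]
[ 0.4251  0.0171 -0.0228] [0.1 0.2 1.2] 0.6483794865843534
```

View pics/a7.png

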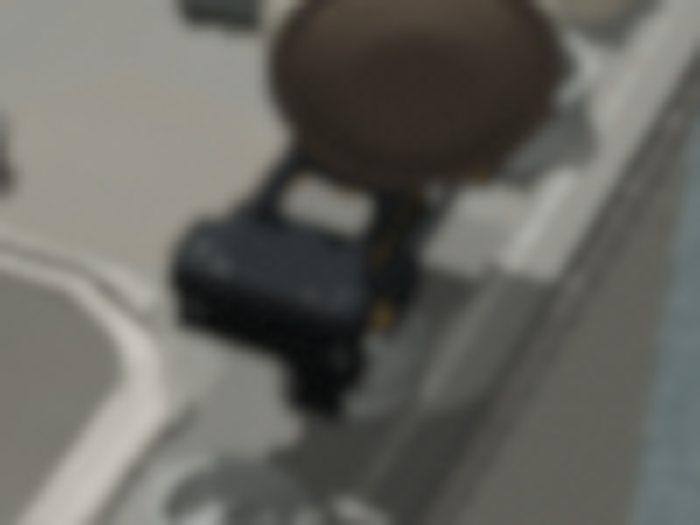

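Emit:
move_arm(increments="1 0 -0.02 0 0 0 0; 1 0 -0.06 0 0 0 0; 1 0 -0.1 0 0 0 0; 1 0 -0.1 0 0 0 0; 1 0 -0.1 0 0 0 0; 1 0 -0.1 0 0 0 0; 1 0 -0.1 0 0 0 0")

```text
time_s: 5.85
tcp_pos: [0.4236, 0.0165, 0.0756]
ee_rot: [[1.0, -0.003, 0.0], [-0.0, -0.001, 1.0], [-0.003, -1.0, -0.001]]
wrist_force: [0.1, 0.5, -0.8]
gripper_width: 0.651
```

```bash
python3 tip.py a8 .425 .018 .08
```

```text
a8 85 min z [0.116 0.118 0.118 0.118 0.119] [0.4227 0.0538 0.1238]
[0.4239 0.0166 0.0757] [ 0.   0.4 -0.9] 0.6512497617895503
```

View pics/a8.png

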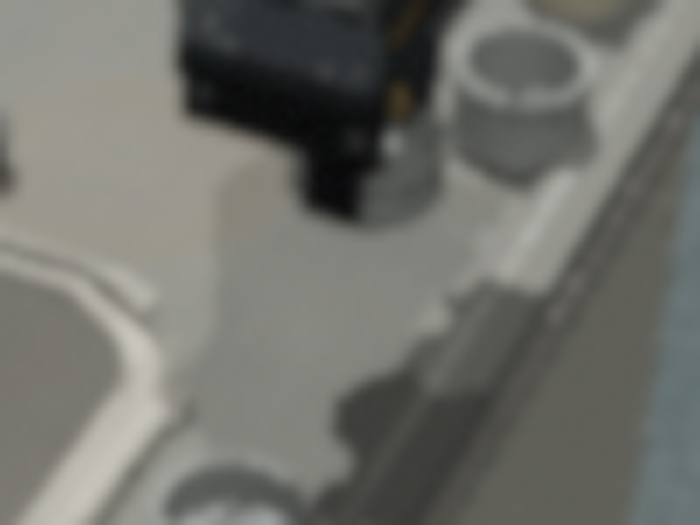

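```bash
cat > held.py <<'E'
import sys
from h import *
from scipy.optimize import least_squares
nm=sys.argv[1];x,y,z0,z1=map(float,sys.argv[2:6])
C=cloud('side',np.load(f'side_{nm}.npy'));I=cv2.imread(f'pics/side_{nm}_full.png')
m=(I.max(2)>60)&(abs(C[...,0]-x)<.04)&(abs(C[...,1]-y)<.05)&(C[...,2]>z0)&(C[...,2]<z1)
q=C[m];print(len(q),q.min(0).round(3),q.max(0).round(3))
f=least_squares(lambda c:np.hypot(*(q[:,:2]-c).T)-.029,[x,y],loss='soft_l1',f_scale=.001);print('centre',f.x.round(4),np.median(abs(f.fun)).round(4))
b=q[q[:,2]<q[:,2].min()+.006];print(b.mean(0).round(4))
E
python3 held.py a8 .425 .018 .095 .14
```

```text
169 [ 0.394 -0.017  0.102] [0.45  0.055 0.128]
centre [0.4249 0.0198] 0.0015
[0.4146 0.0185 0.1053]
```

```bash
python3 - <<'E'
from h import *
C=cloud('top',np.load('top0.npy')).reshape(-1,3)
m=(C[:,2]>.1)&(C[:,1]<.0)&(C[:,1]>-.4)&(C[:,0]>.5)
q=C[m];
for z in (.1,.15,.2,.25,.3,.35): 
    k=q[(q[:,2]>z)&(q[:,2]<z+.05)]; print(z,len(k), k[:,0].min() if len(k) else 0)
E
```

```text
0.1 1019 0.6892360288106256
0.15 1595 0.6895615514230364
0.2 1915 0.6899180443550027
0.25 16505 0.6903682647921087
0.3 1106 0.7164388739582368
0.35 0 0
```

Emit:
move_arm(increments="1 0.03 0 -0.05 0 0 0; 1 0.06 0 -0.1 0 0 0; 1 0.09 0 -0.15 0 0 0; 1 0.12 0 -0.2 0 0 0; 1 0.135 0 -0.23 0 0 0; 1 0.139 0 -0.237 0 0 0; 1 0.139 0 -0.237 0 0 0; 1 0.139 0 -0.237 0 0 0")

```text
time_s: 6.7
tcp_pos: [0.5627, -0.2202, 0.0752]
ee_rot: [[1.0, -0.004, 0.002], [-0.002, 0.001, 1.0], [-0.004, -1.0, 0.001]]
wrist_force: [-0.9, 0.3, -1.6]
gripper_width: 0.65
```

```bash
python3 tip.py a9 .564 -.22 .08; python3 held.py a9 .564 -.22 .095 .14
```

```text
a9 190 min z [0.113 0.114 0.118 0.118 0.118] [ 0.562  -0.1821  0.1214]
[ 0.5626 -0.2195  0.0756] [-0.2  0.2 -1.1] 0.6549198815969376
170 [ 0.531 -0.256  0.096] [ 0.588 -0.18   0.14 ]
centre [ 0.5626 -0.2171] 0.002
[ 0.5489 -0.2007  0.0974]
```

View pics/a9.png

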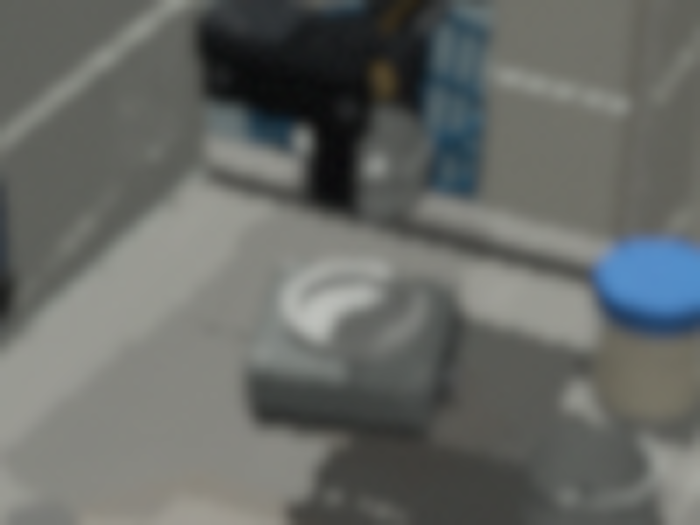

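Pan held level over the cup; its side-frame centre (0.5626,-0.2171) matches the cup's (0.5623,-0.217). I lower it.

Emit:
move_arm(increments="1 0 0.025 0 0 0 0; 1 0 0.045 0 0 0 0; 1 0 0.05 0 0 0 0; 1 0 0.053 0 0 0 0; 1 0 0.056 0 0 0 0; 1 0 0.059 0 0 0 0; 1 0 0.059 0 0 0 0; 1 0 0.059 0 0 0 0")

```text
time_s: 7.55
tcp_pos: [0.5641, -0.2201, 0.0185]
ee_rot: [[1.0, 0.001, 0.0], [-0.0, -0.0, 1.0], [0.001, -1.0, -0.0]]
wrist_force: [0.3, -0.1, -0.6]
gripper_width: 0.648
```

Emit:
move_arm(increments="1 0 0.002 0 0 0 0; 1 0 0.004 0 0 0 0; 1 0 0.005 0 0 0 0; 1 0 0.006 0 0 0 0; 1 0 0.006 0 0 0 0; 1 0 0.006 0 0 0 0")

```text
time_s: 8.15
tcp_pos: [0.5637, -0.2201, 0.0132]
ee_rot: [[1.0, -0.0, 0.0], [-0.0, -0.0, 1.0], [-0.0, -1.0, -0.0]]
wrist_force: [-2.8, 1.5, 6.8]
gripper_width: 0.651
```

Contact came right at the predicted seated height. I release it.

Emit:
move_arm(increments="0 0 0 0 0 0 0; -1 0 0 0 0 0 0; -1 0 0 0 0 0 0; -1 0 0 0 0 0 0; -1 0 0 0 0 0 0; -1 0 -0.03 0 0 0 0; -1 0 -0.07 0 0 0 0; -1 0 -0.1 0 0 0 0")

```text
time_s: 8.95
tcp_pos: [0.5644, -0.2203, 0.114]
ee_rot: [[1.0, 0.001, -0.0], [0.0, -0.001, 1.0], [0.001, -1.0, -0.001]]
wrist_force: [0.2, -0.8, 0.1]
gripper_width: 0.996
```

```bash
python3 tip.py a10 .564 -.22 .08
```

```text
a10 228 min z [0.153 0.153 0.154 0.154 0.155] [ 0.5626 -0.1674  0.1603]
[ 0.5677 -0.2214  0.1197] [1.3 0.6 4.5] 0.9982548626100213
```

View pics/a10.png

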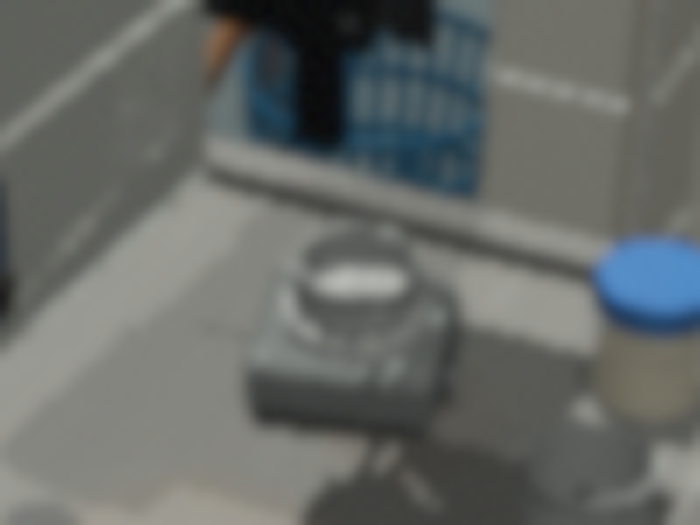

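The pan sits level in the cup at (350,280). Next, the fine sieve.

Emit:
move_arm(increments="-1 -0.018 0 0.045 0 0 0; -1 -0.036 0 0.09 0 0 0; -1 -0.054 0 0.135 0 0 0; -1 -0.072 0 0.18 0 0 0; -1 -0.09 0 0.225 0 0 0; -1 -0.108 0 0.27 0 0 0; -1 -0.126 0 0.315 0 0 0; -1 -0.14 0 0.349 0 0 0")

```text
time_s: 9.8
tcp_pos: [0.4229, 0.131, 0.1122]
ee_rot: [[1.0, 0.001, -0.001], [0.001, 0.001, 1.0], [0.001, -1.0, 0.001]]
wrist_force: [-0.1, 0.7, -0.5]
gripper_width: 1.001
```

Emit:
move_arm(increments="-1 0 0.03 0 0 0 0; -1 0 0.03 0 0 0 0; -1 0 0.03 0 0 0 0; -1 0 0.03 0 0 0 0")

```text
time_s: 10.2
tcp_pos: [0.4248, 0.1287, 0.0828]
ee_rot: [[1.0, 0.001, 0.001], [-0.001, 0.0, 1.0], [0.001, -1.0, 0.0]]
wrist_force: [-0.5, 0.3, -0.5]
gripper_width: 0.999
```

```bash
python3 tip.py b1 .4243 .13 .04; python3 - <<'E'
from h import *
from scipy.optimize import least_squares
p,d=capture('top');cv2.imwrite('pics/top_b1.png',p[:,:,::-1]);C=cloud('top',d).reshape(-1,3)
x,y,z,R=.5646,-.2195,.066,.029
rr=np.hypot(C[:,0]-x,C[:,1]-y);m=C[(rr<R+.005)&(rr>R-.008)&(abs(C[:,2]-z)<.006)]
f=least_squares(lambda q:np.hypot(*(m[:,:2]-q[:2]).T)-q[2],[x,y,R],loss='soft_l1',f_scale=.001);print(f.x.round(4),np.median(m[:,2]),len(m))
E
```

```text
b1 366 min z [0.123 0.124 0.125 0.126 0.127] [0.4229 0.1817 0.1305]
[0.4249 0.1287 0.0829] [-0.5 -0.4  0.8] 1.0018165609359426
[ 0.564  -0.2191  0.0272] 0.06557541003864964 146
```

View pics/b1.png

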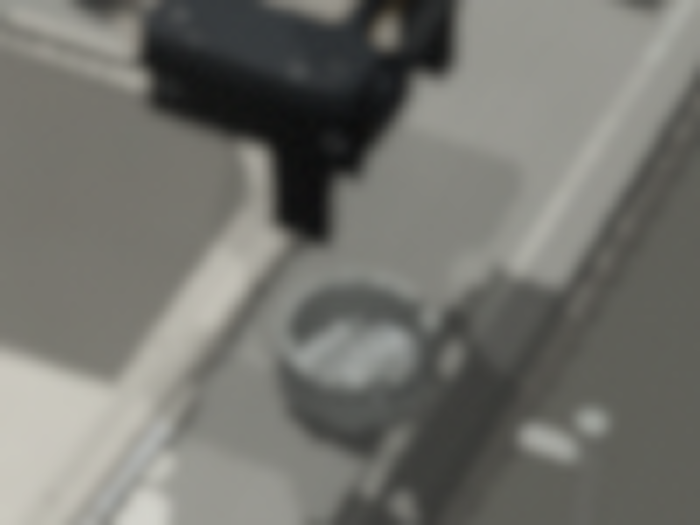

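Pan rim measured at (0.564,-0.219) and z=0.0656 against 0.066 expected, so it is seated. I descend on the fine sieve.

Emit:
move_arm(increments="-1 -0.001 0.045 0 0 0 0; -1 -0.001 0.085 0 0 0 0; -1 -0.001 0.1 0 0 0 0; -1 -0.001 0.105 0 0 0 0; -1 -0.001 0.105 0 0 0 0; -1 -0.001 0.105 0 0 0 0; 1 -0.001 0.105 0 0 0 0; 1 -0.001 0.105 0 0 0 0")

```text
time_s: 11.1
tcp_pos: [0.4236, 0.1294, -0.022]
ee_rot: [[1.0, 0.002, 0.0], [-0.0, 0.001, 1.0], [0.002, -1.0, 0.001]]
wrist_force: [-0.2, -0.8, -0.3]
gripper_width: 0.893
```

Emit:
move_arm(increments="1 0 0 0 0 0 0; 1 0 0 0 0 0 0; 1 0 0 0 0 0 0; 1 0 0 0 0 0 0; 1 0 0 0 0 0 0; 1 0 0 0 0 0 0")

```text
time_s: 11.7
tcp_pos: [0.4231, 0.1291, -0.0227]
ee_rot: [[1.0, 0.0, 0.0], [-0.0, 0.0, 1.0], [0.0, -1.0, 0.0]]
wrist_force: [-1.2, 0.4, 4.5]
gripper_width: 0.647
```

Emit:
move_arm(increments="1 0 -0.02 0 0 0 0; 1 0 -0.06 0 0 0 0; 1 0 -0.1 0 0 0 0; 1 0 -0.132 0 0 0 0; 1 0 -0.132 0 0 0 0; 1 0 -0.132 0 0 0 0; 1 0 -0.132 0 0 0 0")

```text
time_s: 12.4
tcp_pos: [0.4216, 0.1282, 0.1075]
ee_rot: [[1.0, -0.003, 0.001], [-0.001, -0.002, 1.0], [-0.003, -1.0, -0.002]]
wrist_force: [-0.2, 0.4, -1.0]
gripper_width: 0.65
```

```bash
python3 tip.py b2 .4243 .13 .1; python3 held.py b2 .4243 .13 .12 .18
```

```text
b2 361 min z [0.148 0.149 0.149 0.15  0.151] [0.4199 0.166  0.1565]
[0.4217 0.1282 0.1074] [ 0.8 -0.2 -1.8] 0.6480229893670363
219 [0.392 0.089 0.134] [0.446 0.167 0.179]
centre [0.4234 0.1314] 0.0015
[0.4111 0.1282 0.1374]
```

View pics/b2.png

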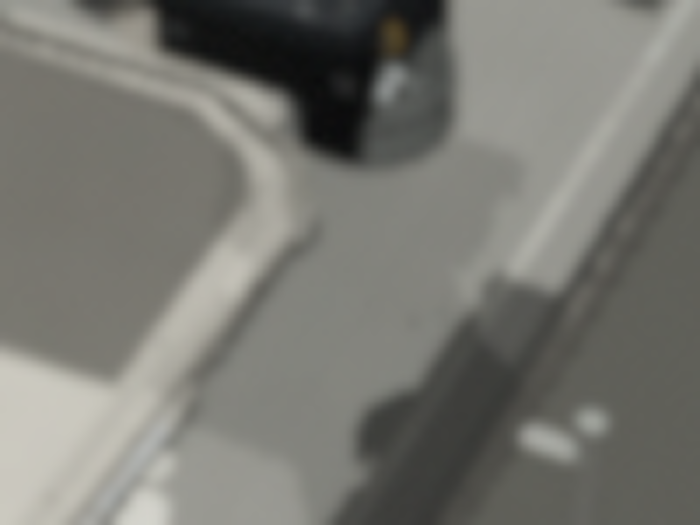

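Emit:
move_arm(increments="1 0.018 0 -0.045 0 0 0; 1 0.036 0 -0.09 0 0 0; 1 0.054 0 -0.135 0 0 0; 1 0.072 0 -0.18 0 0 0; 1 0.09 0 -0.225 0 0 0; 1 0.108 0 -0.27 0 0 0; 1 0.126 0 -0.315 0 0 0; 1 0.14 0 -0.349 0 0 0")

```text
time_s: 13.25
tcp_pos: [0.5625, -0.2227, 0.1066]
ee_rot: [[1.0, -0.004, 0.002], [-0.002, 0.0, 1.0], [-0.004, -1.0, 0.0]]
wrist_force: [-0.1, 0.0, -1.2]
gripper_width: 0.646
```

Emit:
move_arm(increments="1 0 0 0 0 0 0; 1 0 0.03 0 0 0 0; 1 0 0.045 0 0 0 0; 1 0 0.045 0 0 0 0; 1 0 0.045 0 0 0 0")

```text
time_s: 13.75
tcp_pos: [0.5625, -0.2196, 0.0633]
ee_rot: [[1.0, -0.002, -0.001], [0.001, -0.0, 1.0], [-0.002, -1.0, -0.0]]
wrist_force: [0.0, 0.1, -0.7]
gripper_width: 0.646
```

```bash
python3 tip.py b3 .564 -.22 .08; python3 held.py b3 .564 -.22 .088 .135
```

```text
b3 191 min z [0.101 0.102 0.103 0.103 0.103] [ 0.5607 -0.1829  0.1096]
[ 0.5632 -0.2198  0.0643] [-0.1 -0.9 -0.2] 0.6469182178887992
169 [ 0.531 -0.256  0.089] [ 0.589 -0.177  0.133]
centre [ 0.5631 -0.2161] 0.0022
[ 0.5524 -0.2181  0.0929]
```

View pics/b3.png

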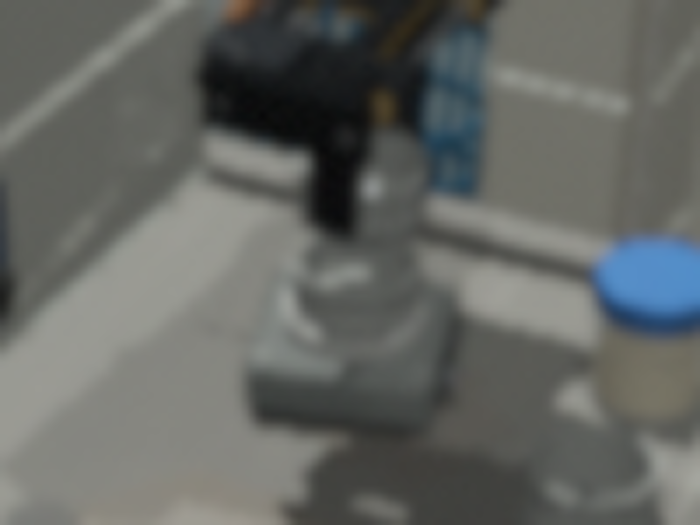

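The sieve is centred over the pan at (375,190). I lower it in slow final steps.

Emit:
move_arm(increments="1 0 0.012 0 0 0 0; 1 0 0.018 0 0 0 0; 1 0 0.021 0 0 0 0; 1 0 0.023 0 0 0 0; 1 0 0.025 0 0 0 0; 1 0 0.0265 0 0 0 0; 1 0 0.0275 0 0 0 0; 1 0 0.0275 0 0 0 0")

```text
time_s: 14.6
tcp_pos: [0.563, -0.2201, 0.0373]
ee_rot: [[1.0, 0.001, 0.0], [-0.0, -0.0, 1.0], [0.001, -1.0, -0.0]]
wrist_force: [-2.1, 0.4, 3.8]
gripper_width: 0.65
```

Contact came exactly at the expected 0.0373. I release it and rise.

Emit:
move_arm(increments="0 0 0 0 0 0 0; -1 0 0 0 0 0 0; -1 0 0 0 0 0 0; -1 0 0 0 0 0 0; -1 0 0 0 0 0 0; -1 0 -0.03 0 0 0 0; -1 0 -0.07 0 0 0 0; -1 0 -0.09 0 0 0 0")

```text
time_s: 15.4
tcp_pos: [0.5645, -0.2206, 0.1299]
ee_rot: [[1.0, 0.005, -0.0], [0.0, -0.002, 1.0], [0.005, -1.0, -0.002]]
wrist_force: [-0.9, 0.4, 0.7]
gripper_width: 0.994
```

Emit:
move_arm(increments="-1 -0.04 0 0.018 0 0 0; -1 -0.08 0 0.036 0 0 0; -1 -0.12 0 0.054 0 0 0; -1 -0.14 0 0.063 0 0 0; -1 -0.14 0 0.063 0 0 0; -1 -0.14 0.04 0.063 0 0 0; -1 -0.14 0.06 0.063 0 0 0; -1 -0.14 0.06 0.063 0 0 0")

```text
time_s: 16.2
tcp_pos: [0.4214, -0.1571, 0.0642]
ee_rot: [[1.0, -0.006, 0.001], [-0.001, 0.0, 1.0], [-0.006, -1.0, 0.0]]
wrist_force: [-0.2, 0.2, 0.6]
gripper_width: 1.004
```

```bash
python3 tip.py c1 .4236 -.1556 .06; python3 - <<'E'
from h import *
p,d=capture('top');cv2.imwrite('pics/top_c1.png',p[:,:,::-1]);C=cloud('top',d).reshape(-1,3)
from scipy.optimize import least_squares
x,y,z,R=.564,-.2193,.092,.029
rr=np.hypot(C[:,0]-x,C[:,1]-y);m=C[(rr<R+.005)&(rr>R-.008)&(abs(C[:,2]-z)<.006)]
print(len(m))
if len(m)>20:
    f=least_squares(lambda q:np.hypot(*(m[:,:2]-q[:2]).T)-q[2],[x,y,R],loss='soft_l1',f_scale=.001);print(f.x.round(4),np.median(m[:,2]),len(m))
E
```

```text
c1 152 min z [0.105 0.106 0.107 0.109 0.109] [ 0.4197 -0.1041  0.1133]
[ 0.4229 -0.1573  0.0658] [-0.2  1.3  0.9] 0.999743783670276
155
[ 0.5638 -0.2192  0.0273] 0.09177000443343708 155
```

View pics/c1.png

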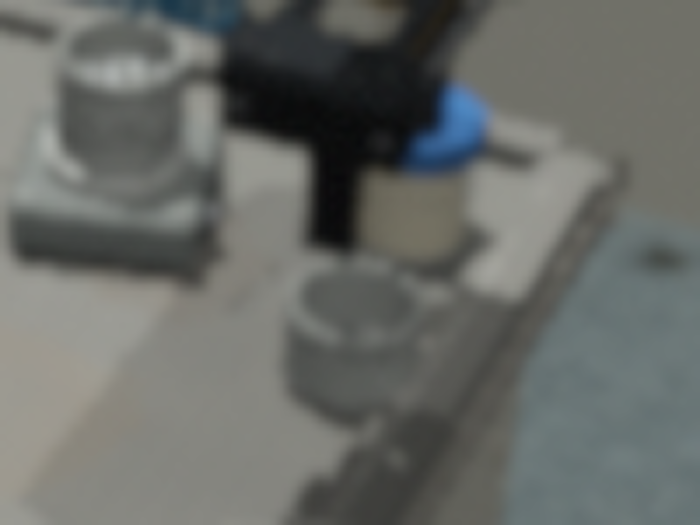

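View pics/top_c1.png

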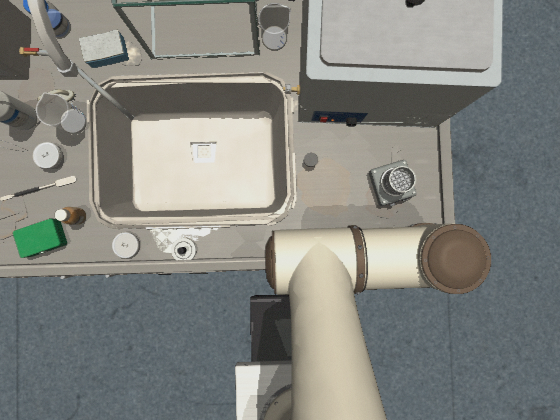

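The fine sieve rim is at (0.5638,-0.2192) and z=0.0918 against 0.092 expected, so it is seated. I descend on the coarse sieve.

Emit:
move_arm(increments="-1 0 0.03 0 0 0 0; -1 0 0.06 0 0 0 0; -1 0 0.075 0 0 0 0; -1 0 0.082 0 0 0 0; -1 0 0.082 0 0 0 0; -1 0 0.082 0 0 0 0; 1 0 0.082 0 0 0 0; 1 0 0.082 0 0 0 0")

```text
time_s: 17.1
tcp_pos: [0.4237, -0.1571, -0.0145]
ee_rot: [[1.0, 0.002, 0.0], [-0.0, -0.0, 1.0], [0.002, -1.0, -0.0]]
wrist_force: [-0.5, 0.0, -0.3]
gripper_width: 0.895
```

Emit:
move_arm(increments="1 0 0 0 0 0 0; 1 0 0 0 0 0 0; 1 0 0 0 0 0 0; 1 0 0 0 0 0 0; 1 0 0 0 0 0 0; 1 0 0 0 0 0 0")

```text
time_s: 17.7
tcp_pos: [0.423, -0.157, -0.0152]
ee_rot: [[1.0, 0.0, 0.0], [-0.0, 0.0, 1.0], [0.0, -1.0, 0.0]]
wrist_force: [-1.0, 1.1, 4.4]
gripper_width: 0.648
```

Emit:
move_arm(increments="1 0 -0.02 0 0 0 0; 1 0 -0.06 0 0 0 0; 1 0 -0.1 0 0 0 0; 1 0 -0.14 0 0 0 0; 1 0 -0.14 0 0 0 0; 1 0 -0.14 0 0 0 0; 1 0 -0.14 0 0 0 0")

```text
time_s: 18.4
tcp_pos: [0.4212, -0.1568, 0.1229]
ee_rot: [[1.0, -0.004, 0.001], [-0.001, 0.001, 1.0], [-0.004, -1.0, 0.001]]
wrist_force: [-0.2, -1.2, -1.4]
gripper_width: 0.653
```

Emit:
move_arm(increments="1 0.035 0 -0.016 0 0 0; 1 0.07 0 -0.032 0 0 0; 1 0.105 0 -0.048 0 0 0; 1 0.13 0 -0.058 0 0 0; 1 0.14 0 -0.063 0 0 0; 1 0.14 0 -0.063 0 0 0; 1 0.14 0 -0.063 0 0 0; 1 0.14 0 -0.063 0 0 0")

```text
time_s: 19.2
tcp_pos: [0.5614, -0.2195, 0.1243]
ee_rot: [[1.0, -0.001, 0.0], [-0.0, 0.0, 1.0], [-0.001, -1.0, 0.0]]
wrist_force: [-0.1, -0.1, -1.5]
gripper_width: 0.65
```

```bash
python3 tip.py c2 .564 -.22 .11; python3 held.py c2 .564 -.22 .13 .19
python3 -c "
import cv2;I=cv2.imread('pics/side_c2_full.png');cv2.imwrite('pics/c2.png',cv2.resize(I[90:180,255:375],None,fx=6,fy=6,interpolation=cv2.INTER_CUBIC))"
```

```text
c2 196 min z [0.161 0.164 0.164 0.166 0.166] [ 0.5598 -0.1819  0.1702]
[ 0.5617 -0.2195  0.1247] [-0.1  0.1 -2. ] 0.6477820000393437
238 [ 0.53  -0.257  0.136] [ 0.588 -0.177  0.188]
centre [ 0.561  -0.2181] 0.0015
[ 0.5475 -0.2061  0.1386]
```

View pics/c2.png

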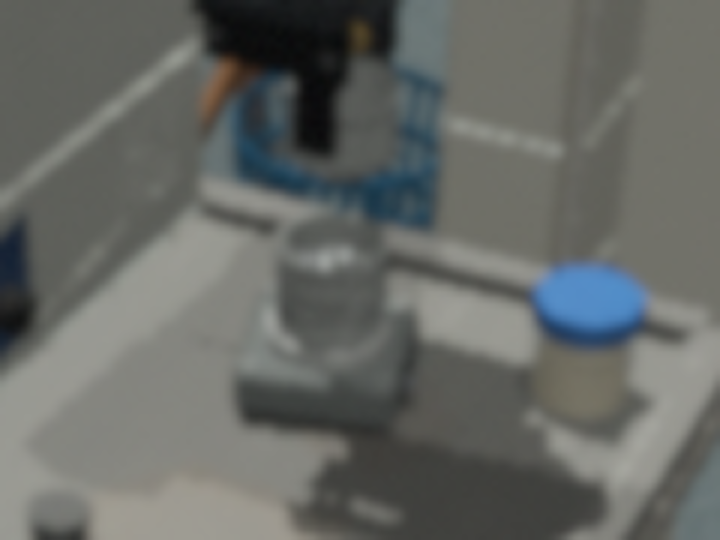

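The coarse sieve is held level at (345,115) above the stack. I correct x by 1.5 mm and lower.

Emit:
move_arm(increments="1 0.0015 0.02 -0.0005 0 0 0; 1 0.0015 0.038 -0.0005 0 0 0; 1 0.0015 0.042 -0.0005 0 0 0; 1 0.0015 0.042 -0.0005 0 0 0; 1 0.0015 0.042 -0.0005 0 0 0")

```text
time_s: 19.75
tcp_pos: [0.5649, -0.2206, 0.0838]
ee_rot: [[1.0, 0.002, -0.0], [0.0, -0.001, 1.0], [0.002, -1.0, -0.001]]
wrist_force: [0.0, -0.6, -1.0]
gripper_width: 0.649
```

Emit:
move_arm(increments="1 0 0 0 0 0 0; 1 0 0 0 0 0 0")

```text
time_s: 19.95
tcp_pos: [0.5648, -0.2206, 0.0835]
ee_rot: [[1.0, 0.002, 0.0], [-0.0, -0.0, 1.0], [0.002, -1.0, -0.0]]
wrist_force: [-0.5, 0.5, -2.2]
gripper_width: 0.653
```

Now x is 1.5 mm too far, so I take it back while lowering.

Emit:
move_arm(increments="1 -0.0015 0.003 0.0005 0 0 0; 1 -0.0015 0.006 0.0005 0 0 0; 1 -0.0015 0.008 0.0005 0 0 0; 1 -0.0015 0.0095 0.0005 0 0 0; 1 -0.0015 0.011 0.0005 0 0 0; 1 -0.0015 0.0125 0.0005 0 0 0; 1 -0.0015 0.0135 0.0005 0 0 0; 1 -0.0015 0.0135 0.0005 0 0 0")

```text
time_s: 20.75
tcp_pos: [0.563, -0.2201, 0.0707]
ee_rot: [[1.0, 0.001, -0.0], [0.0, -0.001, 1.0], [0.001, -1.0, -0.001]]
wrist_force: [-2.5, 2.0, 6.6]
gripper_width: 0.648
```

Contact at 0.0707, against 0.0708 expected. I release it and rise.

Emit:
move_arm(increments="0 0 0 0 0 0 0; -1 0 0 0 0 0 0; -1 0 0 0 0 0 0; -1 0 0 0 0 0 0; -1 0 0 0 0 0 0; -1 0 -0.03 0 0 0 0; -1 0 -0.07 0 0 0 0; -1 0 -0.09 0 0 0 0")

```text
time_s: 21.55
tcp_pos: [0.5645, -0.2207, 0.1624]
ee_rot: [[1.0, 0.005, -0.0], [0.0, -0.002, 1.0], [0.005, -1.0, -0.002]]
wrist_force: [-0.5, 0.7, 1.1]
gripper_width: 0.999
```

Emit:
move_arm(increments="-1 -0.013 0 0.045 0 0 0; -1 -0.026 0 0.09 0 0 0; -1 -0.039 0 0.135 0 0 0; -1 -0.052 0 0.18 0 0 0; -1 -0.065 0 0.225 0 0 0; -1 -0.078 0 0.27 0 0 0; -1 -0.091 0 0.315 0 0 0; -1 -0.1 0 0.35 0 0 0")

```text
time_s: 22.35
tcp_pos: [0.462, 0.1321, 0.1592]
ee_rot: [[1.0, 0.001, -0.001], [0.001, 0.0, 1.0], [0.001, -1.0, 0.0]]
wrist_force: [0.9, -0.3, 0.0]
gripper_width: 1.001
```

Emit:
move_arm(increments="-1 -0.013 0 0.045 0 0 0; -1 -0.026 0 0.09 0 0 0; -1 -0.041 0 0.135 0 0 0; -1 -0.041 0 0.14 0 0 0; -1 -0.041 0.04 0.14 0 0 0; -1 -0.041 0.08 0.14 0 0 0; -1 -0.041 0.08 0.14 0 0 0; -1 -0.041 0.08 0.14 0 0 0")

```text
time_s: 23.15
tcp_pos: [0.4225, 0.2697, 0.0794]
ee_rot: [[1.0, 0.0, 0.0], [-0.0, -0.001, 1.0], [0.0, -1.0, -0.001]]
wrist_force: [0.7, -1.6, -0.0]
gripper_width: 1.001
```

```bash
python3 tip.py d1 .4227 .2715 .05; python3 - <<'E'
from h import *
p,d=capture('top');cv2.imwrite('pics/top_d1.png',p[:,:,::-1]);C=cloud('top',d).reshape(-1,3)
from scipy.optimize import least_squares
x,y,z,R=.564,-.2193,.13,.029
rr=np.hypot(C[:,0]-x,C[:,1]-y);m=C[(rr<R+.005)&(rr>R-.008)&(abs(C[:,2]-z)<.006)]
print(len(m))
if len(m)>20:
    f=least_squares(lambda q:np.hypot(*(m[:,:2]-q[:2]).T)-q[2],[x,y,R],loss='soft_l1',f_scale=.001);print(f.x.round(4),np.median(m[:,2]),len(m))
E
```

```text
d1 266 min z [0.223 0.224 0.225 0.225 0.225] [0.4208 0.3134 0.2265]
[0.4232 0.2706 0.0806] [ 1.2 -0.2  0.9] 0.9965196258173343
170
[ 0.5631 -0.2191  0.0273] 0.1296535009642597 170
```

View pics/d1.png

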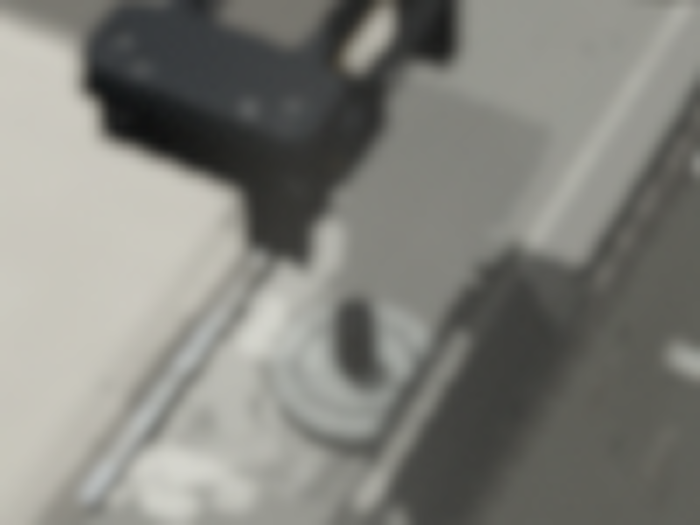

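The coarse rim is at z=0.1297 against 0.130 expected, centre (0.563,-0.219), so it is seated. The lid knob at (358,340) is below the gripper, and I descend on it.

Emit:
move_arm(increments="-1 -0.001 0.04 0 0 0 0; -1 -0.001 0.07 0 0 0 0; -1 -0.001 0.085 0 0 0 0; -1 -0.001 0.092 0 0 0 0; -1 -0.001 0.096 0 0 0 0; -1 -0.001 0.096 0 0 0 0; -1 -0.001 0.096 0 0 0 0")

```text
time_s: 23.95
tcp_pos: [0.4217, 0.2708, -0.0157]
ee_rot: [[1.0, 0.002, 0.0], [-0.0, 0.002, 1.0], [0.002, -1.0, 0.002]]
wrist_force: [0.3, 0.4, 1.1]
gripper_width: 0.998
```

```bash
python3 tip.py d2 .4227 .2715 .0
```

```text
d2 79 min z [0.189 0.19  0.191 0.191 0.191] [0.4166 0.3055 0.1964]
[ 0.4216  0.2707 -0.0158] [ 0.4 -0.4  0.1] 1.000042385315964
```

View pics/d2.png

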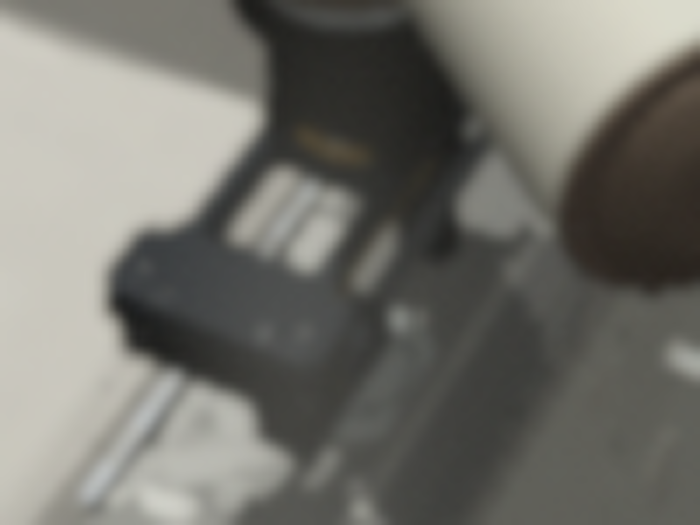

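Emit:
move_arm(increments="1 0 0 0 0 0 0; 1 0 0 0 0 0 0; 1 0 0 0 0 0 0; 1 0 0 0 0 0 0; 1 0 0 0 0 0 0; 1 0 0 0 0 0 0; 1 0 0 0 0 0 0; 1 0 0 0 0 0 0")

```text
time_s: 24.8
tcp_pos: [0.421, 0.27, -0.017]
ee_rot: [[1.0, -0.0, 0.0], [-0.0, -0.0, 1.0], [-0.0, -1.0, -0.0]]
wrist_force: [-0.6, -0.7, -0.9]
gripper_width: 0.359
```

Emit:
move_arm(increments="1 0 0 0 0 0 0; 1 0 0 0 0 0 0; 1 0 0 0 0 0 0; 1 0 0 0 0 0 0; 1 0 0 0 0 0 0; 1 0 0 0 0 0 0; 1 0 0 0 0 0 0")

```text
time_s: 25.5
tcp_pos: [0.421, 0.27, -0.017]
ee_rot: [[1.0, 0.0, 0.0], [-0.0, 0.0, 1.0], [0.0, -1.0, 0.0]]
wrist_force: [-0.5, 0.1, 0.7]
gripper_width: 0.171
```

Emit:
move_arm(increments="1 0 -0.015 0 0 0 0; 1 0 -0.045 0 0 0 0; 1 0 -0.085 0 0 0 0; 1 0 -0.125 0 0 0 0; 1 0 -0.16 0 0 0 0; 1 0 -0.175 0 0 0 0; 1 0 -0.175 0 0 0 0; 1 0 -0.175 0 0 0 0")

```text
time_s: 26.3
tcp_pos: [0.4202, 0.2694, 0.1572]
ee_rot: [[1.0, -0.001, 0.001], [-0.001, -0.001, 1.0], [-0.001, -1.0, -0.001]]
wrist_force: [-0.5, 0.3, -1.3]
gripper_width: 0.173
```

```bash
python3 tip.py d3 .4227 .2715 .0;python3 -c "
import cv2;I=cv2.imread('pics/side_d3_full.png');cv2.imwrite('pics/d3.png',cv2.resize(I[150:270,200:360],None,fx=5,fy=5,interpolation=cv2.INTER_CUBIC))"
```

```text
d3 410 min z [0.278 0.281 0.281 0.283 0.283] [0.4216 0.3085 0.285 ]
[0.42   0.2691 0.1565] [-0.1 -0.1 -0.6] 0.17229920039253843
```

View pics/d3.png

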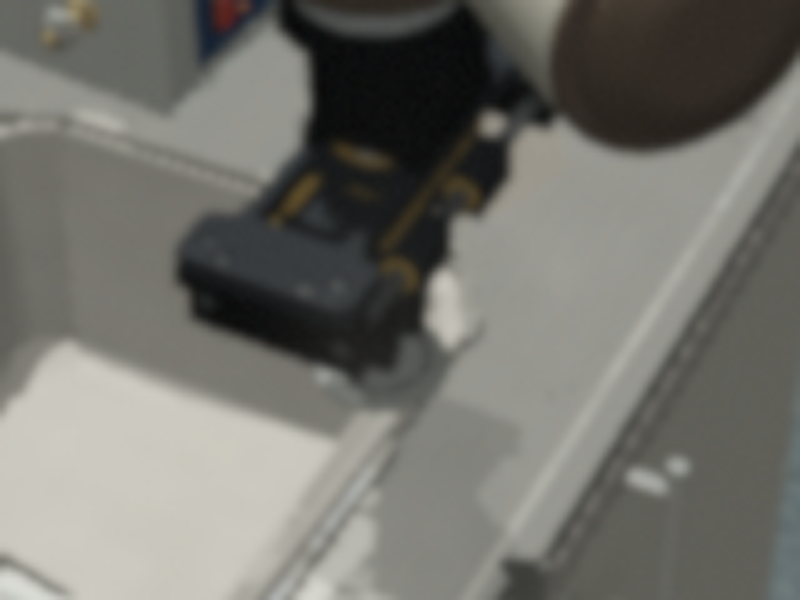

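The lid hangs from the fingers, its rim visible at (390,385). I carry it over the stack.

Emit:
move_arm(increments="1 0.012 0 -0.04 0 0 0; 1 0.025 0 -0.085 0 0 0; 1 0.038 0 -0.13 0 0 0; 1 0.05 0 -0.175 0 0 0; 1 0.063 0 -0.22 0 0 0; 1 0.076 0 -0.265 0 0 0; 1 0.089 0 -0.31 0 0 0; 1 0.1 0 -0.35 0 0 0")

```text
time_s: 27.15
tcp_pos: [0.52, -0.0823, 0.156]
ee_rot: [[1.0, -0.004, 0.001], [-0.001, -0.0, 1.0], [-0.004, -1.0, -0.0]]
wrist_force: [1.4, 1.1, 0.1]
gripper_width: 0.176
```

Emit:
move_arm(increments="1 0.012 0 -0.045 0 0 0; 1 0.025 0 -0.09 0 0 0; 1 0.037 0 -0.125 0 0 0; 1 0.0405 0 -0.14 0 0 0; 1 0.0405 0 -0.14 0 0 0; 1 0.0405 0.015 -0.14 0 0 0; 1 0.0405 0.025 -0.14 0 0 0; 1 0.0405 0.025 -0.14 0 0 0")

```text
time_s: 27.95
tcp_pos: [0.5595, -0.2185, 0.1307]
ee_rot: [[1.0, -0.005, -0.001], [0.001, 0.001, 1.0], [-0.005, -1.0, 0.001]]
wrist_force: [-1.1, 0.1, -0.2]
gripper_width: 0.173
```

```bash
python3 tip.py d4 .564 -.22 .0;python3 -c "
import cv2;I=cv2.imread('pics/side_d4_full.png');cv2.imwrite('pics/d4.png',cv2.resize(I[80:180,255:375],None,fx=6,fy=6,interpolation=cv2.INTER_CUBIC))"
```

```text
d4 155 min z [0.258 0.259 0.273 0.275 0.276] [ 0.5649 -0.1827  0.2634]
[ 0.5604 -0.2189  0.1319] [-0.5 -0.4 -0.3] 0.1753878074150293
```

View pics/d4.png

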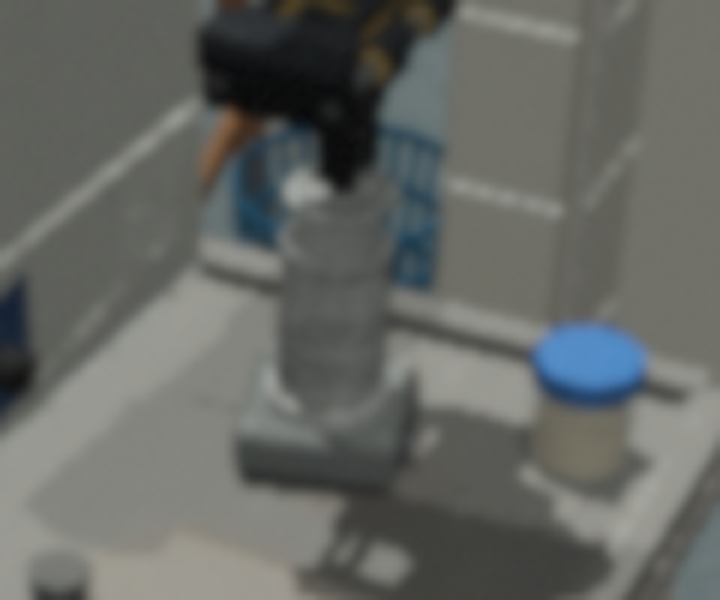

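Emit:
move_arm(increments="1 0.0005 0.008 -0.0005 0 0 0; 1 0.0005 0.014 -0.0005 0 0 0; 1 0.0005 0.015 -0.0005 0 0 0; 1 0.0005 0.015 -0.0005 0 0 0")

```text
time_s: 28.4
tcp_pos: [0.5617, -0.2205, 0.1178]
ee_rot: [[1.0, -0.0, 0.0], [-0.0, 0.0, 1.0], [-0.0, -1.0, 0.0]]
wrist_force: [0.4, -0.5, -0.4]
gripper_width: 0.173
```

```bash
python3 tip.py d5 .564 -.22 .0;python3 -c "
import cv2;I=cv2.imread('pics/side_d5_full.png');cv2.imwrite('pics/d5.png',cv2.resize(I[90:160,275:345],None,fx=9,fy=8,interpolation=cv2.INTER_CUBIC))"
```

```text
d5 151 min z [0.247 0.247 0.261 0.262 0.262] [ 0.5686 -0.189   0.2516]
[ 0.5619 -0.2206  0.1181] [-0.2  0.   0.8] 0.17305221210849084
```

View pics/d5.png

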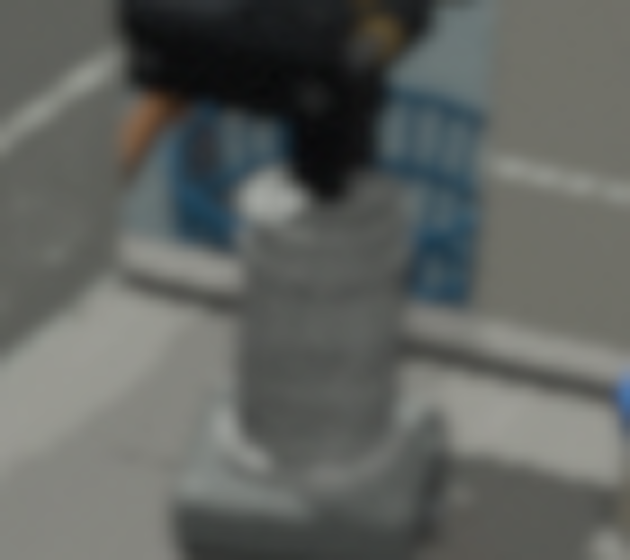

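The lid at (325,205) sits squarely over the stack. I lower the last 11 mm slowly.

Emit:
move_arm(increments="1 0 0.003 0 0 0 0; 1 0 0.005 0 0 0 0; 1 0 0.007 0 0 0 0; 1 0 0.0085 0 0 0 0; 1 0 0.01 0 0 0 0; 1 0 0.011 0 0 0 0; 1 0 0.0115 0 0 0 0; 1 0 0.0115 0 0 0 0")

```text
time_s: 29.25
tcp_pos: [0.5619, -0.2206, 0.1071]
ee_rot: [[1.0, 0.0, 0.0], [-0.0, -0.0, 1.0], [0.0, -1.0, -0.0]]
wrist_force: [-1.5, 0.9, 2.6]
gripper_width: 0.17
```

Emit:
move_arm(increments="0 0 0 0 0 0 0; 0 0 0 0 0 0 0; 0 0 0 0 0 0 0; 0 0 0 0 0 0 0; 0 0 0 0 0 0 0; 0 0 0 0 0 0 0; 0 0 -0.02 0 0 0 0; 0 0 -0.06 0 0 0 0")

```text
time_s: 30.05
tcp_pos: [0.5594, -0.2199, 0.1636]
ee_rot: [[1.0, -0.008, 0.001], [-0.001, 0.002, 1.0], [-0.008, -1.0, 0.002]]
wrist_force: [0.5, -0.7, -0.5]
gripper_width: 0.503
```

Emit:
move_arm(increments="0 -0.02 -0.03 0.03 0 0 0; 0 -0.05 -0.03 0.07 0 0 0; 0 -0.08 -0.03 0.11 0 0 0; 0 -0.11 -0.03 0.15 0 0 0; 0 -0.14 -0.03 0.19 0 0 0; 0 -0.14 -0.03 0.19 0 0 0; 0 -0.14 -0.03 0.19 0 0 0; 0 -0.14 -0.03 0.19 0 0 0")

```text
time_s: 30.85
tcp_pos: [0.4226, -0.0308, 0.1968]
ee_rot: [[1.0, 0.001, 0.001], [-0.001, -0.0, 1.0], [0.001, -1.0, -0.0]]
wrist_force: [1.0, -0.4, 0.5]
gripper_width: 0.502
```

```bash
python3 - <<'E'
from h import *
p,d=capture('top');ps,ds=capture('side')
a=cv2.resize(p[130:230,330:470,::-1],(400,286),interpolation=cv2.INTER_CUBIC);b=cv2.resize(ps[95:195,255:395,::-1],(400,286),interpolation=cv2.INTER_CUBIC)
cv2.imwrite('pics/e1.png',np.hstack([a,b]));cv2.imwrite('pics/e1top.png',p[:,:,::-1])
C=cloud('top',d).reshape(-1,3);D=cloud('top',np.load('top0.npy')).reshape(-1,3)
def near(C,x,y,R,z,t=.005):
    m=C[(np.hypot(C[:,0]-x,C[:,1]-y)<R)&(abs(C[:,2]-z)<t)];return m
k=near(C,.5635,-.2192,.02,.163);print('knob',len(k),((k.min(0)+k.max(0))/2).round(4),np.median(k[:,2]).round(4))
m=near(C,.5635,-.2192,.04,.135);m=m[np.hypot(m[:,0]-.5635,m[:,1]+.2192)>.012]
print('disc',len(m),((m.min(0)+m.max(0))/2).round(4),np.ptp(m,axis=0).round(4),np.median(m[:,2]).round(4))
A=np.c_[m[:,:2],np.ones(len(m))];s=np.linalg.lstsq(A,m[:,2],rcond=None)[0];print('tilt',s[:2].round(3))
for n,x,y,R,z in(('jar',.4395,-.2706,.04,.065),('stop',.623,-.031,.03,.027),('dish',.4376,.4057,.035,.0145)):
    for c in (D,C):
        q=near(c,x,y,R,z);print(n,len(q),q.mean(0).round(4) if len(q) else '')
print(sense())
E
```

```text
knob 54 [ 0.5636 -0.2195  0.1623] 0.1625
disc 500 [ 0.5633 -0.2199  0.135 ] [0.0557 0.0572 0.0097] 0.1354
tilt [-0.004 -0.002]
jar 557 [ 0.4392 -0.2703  0.0653]
jar 544 [ 0.4396 -0.2708  0.0654]
stop 153 [ 0.6233 -0.0309  0.0275]
stop 153 [ 0.6233 -0.0309  0.0273]
dish 555 [0.4382 0.4051 0.0144]
dish 551 [0.4382 0.4053 0.0144]
{'time_s': 30.95, 'joints': array([ 1.79291102e+01,  1.36357680e+00, -2.46527049e+01,  8.39046580e-03,
       -6.40058594e+01, -1.08058650e+02]), 'joint_velocities': array([-0.42591179,  0.15035832, -0.11542973, -0.04829822,  0.07678121,
       -0.07569757]), 'effort': array([ 2.64991857e-01, -1.97093797e+01,  1.80363178e+01,  4.02034655e+00,
       -8.64076987e-02,  1.75608489e-03]), 'tcp_pos': array([ 0.42253097, -0.03129296,  0.19638642]), 'ee_rot': array([[ 9.99997534e-01, -3.27144853e-04,  2.19664576e-03],
       [-2.19672570e-03, -2.44193894e-04,  9.99997557e-01],
       [-3.26607646e-04, -9.99999917e-01, -2.44911939e-04]]), 'wrist_force': array([1.08769247, 0.26723681, 0.40329474]), 'moment': array([-0.08182344, -0.04387671, -0.01270872]), 'gripper_width': 0.5013688350463628}
```

View pics/e1.png

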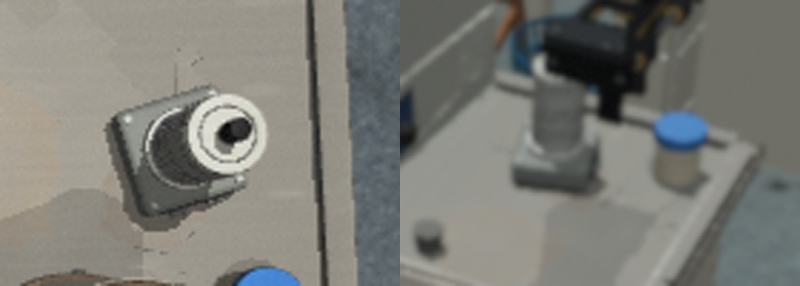

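The top view shows the finished stack with the lid centred at (228,133). The side view shows it upright on the shaker and clear of the arm. I hand the job in.

```bash
python3 -c "
from station import r
print(r.finish_job())"
```

```text
the job is handed in; nothing more can be done
None
```

I built the stack in order (pan, fine sieve, coarse sieve, lid) and handed it in after about 31 s; no verdict is reported.

**Seating:**

| Part | Measured height (mm) | Expected height (mm) |
|---|---|---|
| Pan rim | 65.6 | 66 |
| Fine sieve rim | 91.8 | 92 |
| Coarse sieve rim | 129.7 | 130 |
| Lid disc top | 135.4 | 135 |

- **Centring:** the centres lie within about 1 mm of each other. The lid tilts less than 0.01 rad, and the arm stands clear of the stack.
- **Bystanders:** the jar, stopper and dish are where they were at the start, within 0.7 mm.

**Disagreements:**
- **Reported tool height:** it read about 35 mm below the visible finger ends. I took grasp heights from the side camera, in small force-checked steps. Seating heights came from lift differences, and the wrist force rose at each one.
- **Cameras:** the two differ by about 2 mm horizontally, so I used positions relative to each other.

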